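# Load the bread warmer and set its heat lever

### The job

Push the warmer's heat lever back to its idle stop, and with the heat idle pick up the tray by its handle bar and tip all four rolls off its open end into the warmer's well. Set the empty tray back down flat on its wooden board and let go of it, then swing the heat lever so that its pointer points at the red set tab. Do not shift the red tab, and leave the moka pot, the succulent and the tin where they stand.

Things in the scene. Friction and masses are not known exactly. Their poses are not given: they have to be found in the camera images.
- warmer: grey countertop bread warmer, fixed, 280 mm in its x, 420 mm in its y, 120 mm high. Origin: centre of its underside. Its right part (-y) is an open steel-rimmed well, its left part (+y) a flat control deck at the rim's height with the heat lever on top
- well_in (a point): centre of the well's inner floor, 30 mm above the table; axes as the warmer's. The well is 240 mm in x by 200 mm in y inside and 90 mm deep, with upright walls 20 mm thick; the outer wall on the tray's side is at y = -100 to -120 mm from here, the deck begins at y = +100 mm
- lever_pivot (a point): pivot of the heat lever, on the deck's surface (120 mm above the table); axes as the warmer's. The hinge axis is vertical
- heat_lever (a joint): angle of the heat lever, rad, 0 to 1.8. 0 = idle stop (broad green tick, left end of the scale), growing counterclockwise seen from above. At value q the lever points at the angle pi - 0.9 + q from the warmer's x axis (towards its -x side in mid-range). It needs about 1.5 N at the knob, has no spring and stays where it is left
- lever_knob (a point): grip of the lever's upright round black knob, 70 mm from the pivot, 44 mm above the deck; x axis points from the pivot along the lever. The knob is 14 mm thick, from 18 to 58 mm above the deck; under it the steel arm, 12 mm wide, top 18 mm above the deck, ends in a white pointer 88 mm from the pivot. Hub 40 mm across, 20 mm high
- set_tab (a joint): angle of the red set tab, rad, about the same pivot and counted in the same way as heat_lever: when both values are equal, the pointer points at the middle of the tab. The tab stays where it is unless pushed
- tab_mark (a point): top of the red set tab, 99 mm from the pivot, 10 mm above the deck; its x axis points away from the pivot. The tab is 14 mm wide, 16 mm long
- board: dark wooden board, fixed, 200 mm in x by 260 mm in y, 18 mm high, on which the tray stands at the start. Origin: centre of its underside
- tray: aluminium tray, 280 g, loose, 150 mm in x by 200 mm in y, floor 4 mm, walls 28 mm high on three sides, the side at its +y open. Origin: centre of its underside. A wooden handle bar bridges it. The rolls stay on it if it is level and moved calmly, begin to slide at a tilt of about 18 to 28 degrees and all leave it at 45 degrees
- tray_bar (a point): middle of the wooden handle bar, 95 mm above the tray's underside, over the tray's centre; axes as the tray's. The bar runs along the tray's x for 146 mm, is 14 mm thick in y and 16 mm high; the space under it is free so that the rolls slide through. The loaded tray balances here
- tray_lip (a point): middle of the tray's open edge, 100 mm towards its +y from the centre, on top of the floor; axes as the tray's
- roll1: round brown bread roll with a pale cut on top, 50 mm across, 34 mm high, about 40 g, loose on the tray. Origin: its centre
- roll2: round brown bread roll with a pale cut on top, 50 mm across, 34 mm high, about 40 g, loose on the tray. Origin: its centre
- roll3: round brown bread roll with a pale cut on top, 50 mm across, 34 mm high, about 40 g, loose on the tray. Origin: its centre
- roll4: round brown bread roll with a pale cut on top, 50 mm across, 34 mm high, about 40 g, loose on the tray. Origin: its centre
- moka_pot: aluminium moka pot with black handle, 90 mm across, 178 mm high, loose bystander. Origin: centre of its underside
- succulent: green succulent in a grey pot, 84 mm across, 130 mm high, loose bystander. Origin: centre of its underside
- tin: open steel tin, 80 mm across, 85 mm high, loose bystander. Origin: centre of its underside
There are look-alikes about, which are no part of the job. What is shaped like the tray but blue is not meant. What is shaped like the roll3 but black or turquoise is not meant.

How it is judged:
On the way, in this order (a step that is already met when the one before it is completed fails the run):
1. the heat lever is back at its idle stop (within 0.08 rad) (value of joint heat_lever below 0.08 rad), for 0.2 s.
2. with the lever idle, the tray is tipped (over 0.2 rad) with its open edge over the well (value of joint heat_lever below 0.08 rad and angle between tray's own z axis and vertical above 0.2 rad and x of tray_lip in the frame of well_in between -0.12 and 0.12 m and y of tray_lip in the frame of well_in between -0.1 and 0.1 m), for 0.02 s.
3. with the lever idle, all four rolls lie in the well (value of joint heat_lever below 0.08 rad and x of roll1 in the frame of well_in between -0.12 and 0.12 m and y of roll1 in the frame of well_in between -0.1 and 0.1 m and z of roll1 in the frame of well_in between 0 and 0.085 m and x of roll2 in the frame of well_in between -0.12 and 0.12 m and y of roll2 in the frame of well_in between -0.1 and 0.1 m and z of roll2 in the frame of well_in between 0 and 0.085 m and x of roll3 in the frame of well_in between -0.12 and 0.12 m and y of roll3 in the frame of well_in between -0.1 and 0.1 m and z of roll3 in the frame of well_in between 0 and 0.085 m and x of roll4 in the frame of well_in between -0.12 and 0.12 m and y of roll4 in the frame of well_in between -0.1 and 0.1 m and z of roll4 in the frame of well_in between 0 and 0.085 m), for 0.2 s.
4. with the lever still idle, the tray stands flat on its board, within 50 mm of the board's centre, and is let go (value of joint heat_lever below 0.08 rad and horizontal distance between tray and board below 0.05 m and height (world z) of tray below 0.024 m and angle between tray's own z axis and vertical below 0.06 rad and linear speed of tray below 0.02 m/s and contact force between the fingers and tray below 0.2 N), for 0.2 s.
At the end, for the whole second after the job is handed in: The lever's pointer is within 0.08 rad of the middle of the red tab and still, all four rolls lie at rest in the well with their centres below its rim, and the tray stands flat on its board within 50 mm of the board's centre, released (angle between the x axis of lever_knob and the x axis of tab_mark, either way round below 0.08 rad and velocity of joint heat_lever between -0.05 and 0.05 rad/s and x of roll1 in the frame of well_in between -0.12 and 0.12 m and y of roll1 in the frame of well_in between -0.1 and 0.1 m and z of roll1 in the frame of well_in between 0 and 0.085 m and x of roll2 in the frame of well_in between -0.12 and 0.12 m and y of roll2 in the frame of well_in between -0.1 and 0.1 m and z of roll2 in the frame of well_in between 0 and 0.085 m and x of roll3 in the frame of well_in between -0.12 and 0.12 m and y of roll3 in the frame of well_in between -0.1 and 0.1 m and z of roll3 in the frame of well_in between 0 and 0.085 m and x of roll4 in the frame of well_in between -0.12 and 0.12 m and y of roll4 in the frame of well_in between -0.1 and 0.1 m and z of roll4 in the frame of well_in between 0 and 0.085 m and horizontal distance between tray and board below 0.05 m and height (world z) of tray below 0.024 m and angle between tray's own z axis and vertical below 0.06 rad and linear speed of tray below 0.02 m/s and contact force between the fingers and tray below 0.2 N and linear speed of each of roll1, roll2, roll3, roll4 below 0.03 m/s); the robot touches nothing.
It fails at once if the red tab is shifted by more than 6 mm (distance of tab_mark from where it was at the start of the episode above 0.006 m).
It fails at once if the moka pot is moved by more than 40 mm or tipped over (distance of moka_pot from where it was at the start of the episode above 0.04 m or angle between moka_pot's own z axis and vertical above 0.5 rad).
It fails at once if the succulent is moved by more than 40 mm or tipped over (distance of succulent from where it was at the start of the episode above 0.04 m or angle between succulent's own z axis and vertical above 0.5 rad).
It fails at once if the tin is moved by more than 40 mm or tipped over (distance of tin from where it was at the start of the episode above 0.04 m or angle between tin's own z axis and vertical above 0.5 rad).
It also fails if it takes over 72 s, if anything falls off the work surface, if the arm or the gripper's body presses on something with over 40 N, if the wrist force passes 120 N, or if a joint passes its speed limit or range.

### The arm

A 6-joint arm with a two-finger parallel gripper is mounted at the origin on the work surface. World frame = base frame: x ahead of the robot, y to its left, z up, the work surface at z = 0. Lengths are in m, angles in rad, forces in N, time in s.
With the tool pointing down it reaches from about 0.425 to 0.95 m from the base axis. Payload 14.7 kg.
Tool frame: the origin (TCP) lies on the centre line of the jaws, within the pads' length; the fingertips stand 14 mm ahead of it and the grasp point (between the pads) lies 5 mm behind it; z points along the fingers, y is the line along which they close (so a half turn about z gives the same grasp; the last joint's range is limited). The gripper opens to 85 mm and grips with 20 to 120 N. Pads are 22 mm wide; open, the fingers measure 114 mm over their backs; the gripper's body (76 mm by 85 mm) begins 54 mm behind the grasp point. The pads swing forward as they close: fully open they stand 13 mm farther back than shut.
Start: joints at [-1.18, 0.48, 1.596, -0, 1.065, -0.047], TCP at [0.276, -0.589, 0.245] pointing down, gripper open.
Joint ranges: [-2.75, 2.75], [-0.82, 2.05], [0.23, 2.67], [-1.56, 4.7], [0.09, 2.69], [-2.92, 2.92]. Speed limits (rad/s): [1.89, 1.89, 2.39, 3.01, 3.01, 3.01].

### API

Orientations are given as [roll, pitch, yaw] about the fixed x, y, z axes, in that order (R = Rz(yaw) Ry(pitch) Rx(roll)).
In Python, from bench import r, cams gives the robot as it stands.
- The arm moves only by the tool apply_moves, never from a script. Its argument "motion" is text: rows parted by semicolons, each of 4 numbers parted by spaces: the shift along the tool's x, y, z normalised to -1 to 1, where 1 is 15 cm, then the turn about the tool's z normalised to -1 to 1, where 1 is pi/4 rad. A call has 1 to 10 rows; each row is the pose to reach, as a shift and turn from the pose commanded when the call began, along the tool's axes at that moment; what a row does not reach only later rows make up. A row lasts 1/12 s, in which the tool goes at most 41.7 mm and 7.16 degrees, less where a joint would pass 70% of its speed; a pose out of reach is approached as far as the arm can. A call with a number of a shift or a turn outside -1 to 1 is refused whole. A call with a gripper value outside its range is refused whole. "fingers" is the closure, from 0 (fully open) to 1 (shut), set as the call begins (left out, the last holds). The fingers move at their own pace and stop on an object; "force" is the grip in N (left out, the last holds). Time passes only in rows, so rows that repeat a pose let the fingers close. It gives the time, the measured TCP pose, the force, the opening and the grip force at its end, in the units of the state.
- r.observe(): the state, without advancing time (a new reading comes with each control period).
- cams.grab_frame(name): name is "scene" or "top" or "wrist"; returns (picture, depth): 400x640x3 uint8, red, green, blue; 400x640 float32, m along the optical axis (not along the pixel's ray), 0 where there is no reading.
- cams.calibration(name): a dict with "K" (3x3 intrinsics, pixels), "k1" (the pictures are not rectified: a ray, as slopes to the right and down, at radius r is drawn at 1 + k1 r^2 times it, then the intrinsics apply), "extrinsics" (4x4, takes a point from world to camera coordinates). Camera axes: x right, y up, looking along -z (the intrinsics and any distortion apply to the point x, -y, -z); pixel columns grow to the right and rows downward; lengths in m; the calibration is good to about 2 mm. A picture is of the moment at which its call begins: read the wrist's pose just before it. calibration takes no time and is no camera call; for the wrist camera it gives the pose at the moment of the call.
- r.hand_in(): hands the job in; it is judged then, once.
The state is a dict: "t": time; "joint_pos": joint angles; "qd": joint speeds; "effort": joint torques, N m; "position": TCP position; "orientation": TCP orientation; "wrist_force": force on the tool from outside, world axes, zero at the start; "wrist_torque": the same for the moment, N m; "opening": finger opening in m; "grip_force": force on a finger pad.
Only numpy, scipy, OpenCV 4.12 (cv2) and the standard library are available. Lean on these libraries where they do the work, as an engineer would, in place of code of your own. Each camera call takes 0.05 s, during which the arm holds its last target. There are 200 camera calls.

## Working session

There is one attempt and no reset: what is moved stays moved. The work goes in short steps, Python scripts to look and compute and a tool call to move; the robot and the scene stay as the last step left them, time stands still between calls to the robot, and variables do not carry over. Pictures are saved under pics/ and viewed, at most 10 in all, crops included, and the job is handed in when it is done.

Besides the shell and the picture viewer there is one more tool, called after "Emit:" as name(argument=value, ...) on one line, values as JSON. apply_moves: Moves the arm, as the interface text tells. Its arguments: {"type":"object","properties":{"motion":{"type":"string"},"fingers":{"type":"number"},"force":{"type":"number"}},"required":["motion"]}

```bash
mkdir -p pics; ls; cat > h.py <<'E'
import numpy as np,cv2
from bench import r,cams
def save(name,fn):
    p,d=cams.grab_frame(name); c=cams.calibration(name)
    cv2.imwrite('pics/%s.png'%fn,p[:,:,::-1]); np.savez('pics/%s.npz'%fn,p=p,d=d,K=c['K'],k1=c['k1'],E=c['extrinsics'])
def load(fn): return np.load('pics/%s.npz'%fn)
def ray(z,u,v):
    K=z['K'];k1=float(z['k1'])
    q=np.array([(u-K[0,2])/K[0,0],(v-K[1,2])/K[1,1]]);s=q.copy()
    for _ in range(30): s=q/(1+k1*(s@s))
    E=z['E'];R=E[:3,:3];o=-R.T@E[:3,3]
    return o,R.T@np.array([s[0],-s[1],-1.])
def dep(z,u,v,w=1):
    o,d=ray(z,u,v);b=z['d'][int(v)-w:int(v)+w+1,int(u)-w:int(u)+w+1];b=b[b>0]
    return o+d*np.median(b) if b.size else None
def atz(z,u,v,h):
    o,d=ray(z,u,v);return o+d*(h-o[2])/d[2]
def tri(a,b): # [(z,u,v),...]
    A=np.zeros((3,3));y=np.zeros(3)
    rs=[ray(*a),ray(*b)]
    for o,d in rs:
        d=d/np.linalg.norm(d);M=np.eye(3)-np.outer(d,d);A+=M;y+=M@o
    p=np.linalg.solve(A,y)
    return p,[np.linalg.norm(np.cross(p-o,d/np.linalg.norm(d))) for o,d in rs]
E
python3 - <<'E'
from h import *
save('top','top0');save('scene','scene0')
a=cv2.imread('pics/top0.png')
print(r.observe())
for n in('top','scene'):
    c=cams.calibration(n);E=c['extrinsics'];print(n,-E[:3,:3].T@E[:3,3],c['K'][0],c['k1'])
E
```

```text
pics
{'t': 0.1, 'joint_pos': array([-1.17958103e+00,  4.80773787e-01,  1.59682827e+00,  3.52770134e-05,
        1.06511056e+00, -4.65825864e-02]), 'qd': array([-0.00020378, -0.00280014, -0.00041602, -0.00158195, -0.00088522,
        0.00102123]), 'effort': array([ 5.55828283e-04, -9.52255583e+01, -4.31042647e+01, -1.66349728e-04,
        5.18650864e-03,  2.06215708e-05]), 'position': array([ 0.27546354, -0.58833742,  0.24472705]), 'orientation': array([-3.14047534e+00, -8.29613163e-05,  4.37780728e-01]), 'wrist_force': array([0.4445818 , 0.02913145, 0.4088043 ]), 'wrist_torque': array([0.0320508 , 0.00559309, 0.02185343]), 'grip_force': 0.0, 'opening': 0.08524993212024996}
top [ 0.36916558 -0.15238564  1.34557429] [376.50291599   0.         319.09389788] -0.02215509090408699
scene [ 1.30238081 -0.20042582  1.00130967] [411.03025897   0.         314.90683888] -0.02243215055645443
```

View pics/top0.png

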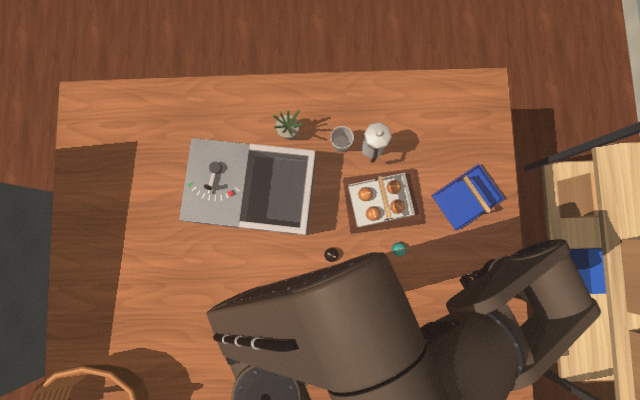

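View pics/scene0.png

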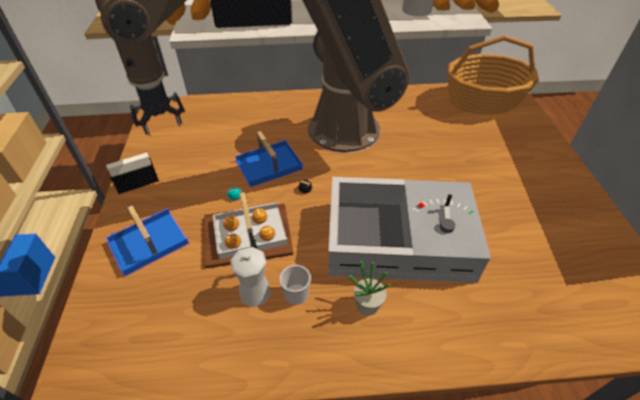

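The top view shows the tray on its board at (383,200), with four brown rolls at (365,194), (373,213), (394,186) and (398,207). The look-alikes are blue trays at (470,197) top and (270,163) scene, a black roll at (333,254) and a turquoise roll at (400,248). I choose the aluminium tray and will check it in a close crop.

```bash
python3 - <<'E'
import cv2,numpy as np
a=cv2.imread('pics/top0.png');b=cv2.imread('pics/scene0.png')
f=lambda i,x,y,w,h:cv2.resize(i[y:y+h,x:x+w],(400,300),interpolation=cv2.INTER_CUBIC)
m=np.vstack([np.hstack([f(a,178,150,80,60),f(a,338,160,100,75)]),np.hstack([f(b,400,180,100,75),f(b,195,180,120,90)])])
cv2.imwrite('pics/c1.png',m)
E
```

```text
(no output)
```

View pics/c1.png

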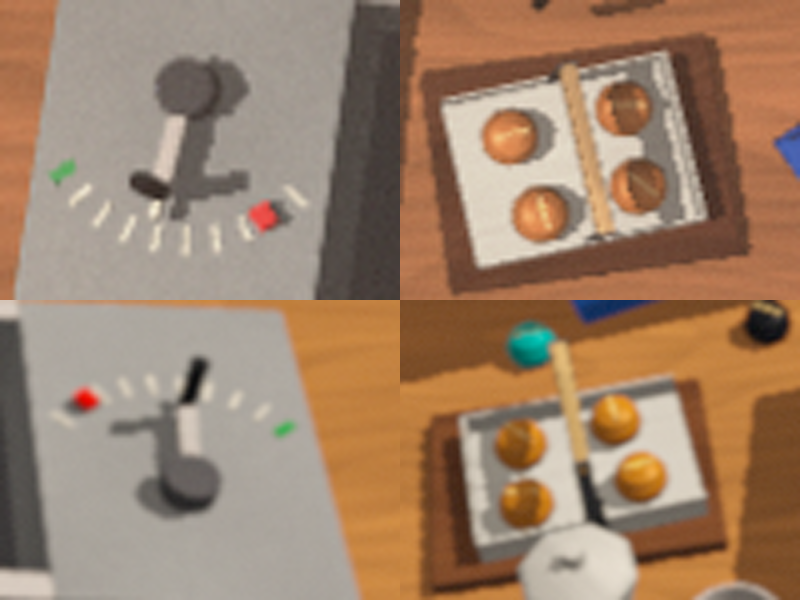

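The crop confirms the choice: aluminium tray, wooden bar, four brown rolls, with the open side facing the warmer. The pointer sits mid-scale, with the green tick left and the red tab right.

```bash
python3 - <<'E'
from h import *
np.set_printoptions(precision=4,suppress=True)
t=load('top0');s=load('scene0')
print('hub',tri((t,215.4,167.4),(s,447.5,225.7)),atz(t,215.4,167.4,.14),dep(t,215,167))
print('tab',tri((t,230.6,193.2),(s,421.7,204.7)),atz(t,230.6,193.2,.13),dep(t,230,193))
print('green',tri((t,190.6,184.2),(s,471,212.3)),atz(t,190.6,184.2,.12))
print('knobtop',atz(t,207,186.3,.178),dep(t,207,186),tri((t,207,186.3),(s,450,180+61/4)))
print('pointer',atz(t,209,191.6,.13))
print('barend-x',tri((t,388.6,218.5),(s,242.3,194)),atz(t,388.6,218.5,.121),dep(t,388,217))
print('barend+x',atz(t,380.5,177,.121),dep(t,381,178))
for n,u,v in[('c1',350,182),('c2',418,173),('c3',425,223),('c4',354,232)]:pass
f=lambda u,v:(338+u/4,160+v/4)
print('trayfloor corners',[atz(t,*f(u,v),z) for u,v,z in[(42,100,.05),(77,268,.05),(268,52,.05),(306,215,.05)]])
print('board corners',[atz(t,*f(u,v),.018) for u,v in[(24,72),(313,35),(347,254),(53,293)]])
# warmer rim mask via depth at height ~.12
H,W=t['d'].shape
pts=[];px=[]
for v in range(120,250):
  for u in range(165,335):
    p=dep(t,u,v,0)
    if p is not None and abs(p[2]-.12)<.008: pts.append(p);px.append((u,v))
pts=np.array(pts);print(len(pts),np.median(pts[:,2]))
rect=cv2.minAreaRect(pts[:,:2].astype(np.float32));print(rect,cv2.boxPoints(rect))
for n,u,v in[('moka',377,133),('mokahandle',373,155),('tin',342,138),('succ',288,122)]:print(n,dep(t,u,v))
E
```

```text
hub (array([0.6186, 0.2036, 0.1303]), [np.float64(0.0006124129696106485), np.float64(0.0006124129696106501)]) [0.6165 0.2002 0.14  ] [0.6181 0.2019 0.1388]
tab (array([0.5321, 0.1545, 0.1249]), [np.float64(0.0007220924974901105), np.float64(0.000722092497490194)]) [0.5313 0.1525 0.13  ] [0.5323 0.155  0.1279]
green (array([0.5667, 0.2898, 0.1189]), [np.float64(0.0007726872955178127), np.float64(0.0007726872955178405)]) [0.5664 0.2886 0.12  ]
knobtop [0.5489 0.2154 0.178 ] [0.5502 0.2162 0.1755] (array([0.5496, 0.2183, 0.177 ]), [np.float64(0.002440278080931127), np.float64(0.002440278080931264)])
pointer [0.5385 0.2238 0.13  ]
barend-x (array([ 0.4363, -0.3631,  0.1122]), [np.float64(0.0012781828797947027), np.float64(0.0012781828797946823)]) [ 0.4358 -0.3603  0.121 ] [ 0.4409 -0.3591  0.1181]
barend+x [ 0.5728 -0.3399  0.121 ] [ 0.5696 -0.3415  0.1202]
trayfloor corners [array([ 0.5596, -0.2386,  0.05  ]), array([ 0.4133, -0.2638,  0.05  ]), array([ 0.5964, -0.4365,  0.05  ]), array([ 0.4536, -0.4621,  0.05  ])]
board corners [array([ 0.5899, -0.2256,  0.018 ]), array([ 0.6163, -0.4844,  0.018 ]), array([ 0.4205, -0.5039,  0.018 ]), array([ 0.393 , -0.2447,  0.018 ])]
6090 0.11926651318729709
((0.6078499555587769, 0.09464854001998901), (0.4225410521030426, 0.3765452206134796), 82.24974822998047) [[ 0.3928 -0.0893]
 [ 0.7659 -0.1401]
 [ 0.8229  0.2786]
 [ 0.4498  0.3294]]
moka [ 0.7057 -0.3265  0.176 ]
mokahandle [ 0.6668 -0.33    0.0348]
tin [ 0.7406 -0.2239  0.0024]
succ [ 0.7797 -0.0351  0.0857]
```

```bash
python3 - <<'E'
from h import *
np.set_printoptions(precision=4,suppress=True)
t=load('top0')
m=np.zeros(t['d'].shape,np.uint8);P={}
for v in range(130,245):
  for u in range(170,325):
    p=dep(t,u,v,0)
    if p is not None and abs(p[2]-.12)<.01: m[v,u]=1;P[u,v]=p
m2=cv2.morphologyEx(m,cv2.MORPH_OPEN,np.ones((3,3)))
n,l,st,c=cv2.connectedComponentsWithStats(m2);k=1+st[1:,4].argmax()
cs,_=cv2.findContours((l==k).astype(np.uint8),cv2.RETR_CCOMP,cv2.CHAIN_APPROX_NONE)
for c in sorted(cs,key=cv2.contourArea)[-2:]:
    q=np.float32([atz(t,a,b,.12)[:2] for a,b in c[:,0]])
    print(cv2.contourArea(c),cv2.minAreaRect(q),cv2.boxPoints(cv2.minAreaRect(q)),st[k])
E
```

```text
4430.5 ((0.5472888946533203, 0.010341770946979523), (0.20526519417762756, 0.24511809647083282), 82.24771118164062) [[ 0.412  -0.0748]
 [ 0.6549 -0.1079]
 [ 0.6826  0.0955]
 [ 0.4397  0.1286]] [ 179  138  136   96 6086]
10423.5 ((0.5598636269569397, 0.09995231032371521), (0.42082735896110535, 0.28015998005867004), 82.24163818359375) [[ 0.3927 -0.0896]
 [ 0.6703 -0.1274]
 [ 0.7271  0.2895]
 [ 0.4495  0.3274]] [ 179  138  136   96 6086]
```

Emit:
apply_moves(motion="0.2 -0.2 0 0;0.4 -0.41 0 0;0.6 -0.61 0 0;0.785 -0.817 0 0;0.785 -0.817 0 0", fingers=0)

```text
t: 0.52
position: [0.3308, -0.4216, 0.2449]
orientation: [-3.138, -0.001, 0.44]
wrist_force: [1.4, -0.8, 0.6]
opening: 0.0852
grip_force: 0.0
```

Emit:
apply_moves(motion="0.2 -0.2 0 0;0.4 -0.41 0 0;0.6 -0.61 0 0;0.785 -0.817 0 0;0.785 -0.817 0 0")

```text
t: 0.93
position: [0.3854, -0.2613, 0.245]
orientation: [-3.139, -0.0, 0.44]
wrist_force: [0.8, -0.2, 1.0]
opening: 0.0855
grip_force: 0.0
```

Emit:
apply_moves(motion="0.2 -0.2 0 0;0.4 -0.41 0 0;0.6 -0.61 0 0;0.785 -0.817 0 0;0.785 -0.817 0 0")

```text
t: 1.35
position: [0.4407, -0.1007, 0.2453]
orientation: [-3.14, -0.001, 0.441]
wrist_force: [-0.4, -0.8, -0.1]
opening: 0.0854
grip_force: 0.0
```

Emit:
apply_moves(motion="0.2 -0.2 0 0;0.4 -0.41 0 0;0.6 -0.61 0 0;0.785 -0.817 0 0;0.785 -0.817 0 0")

```text
t: 1.77
position: [0.496, 0.0603, 0.2453]
orientation: [-3.141, -0.002, 0.441]
wrist_force: [-1.0, -1.1, 0.8]
opening: 0.0856
grip_force: 0.0
```

Emit:
apply_moves(motion="0.2 -0.2 0 0;0.4 -0.41 0 0;0.6 -0.61 0 0;0.785 -0.817 0 0;0.785 -0.817 0 0;0.785 -0.817 0 0")

```text
t: 2.27
position: [0.5492, 0.2179, 0.2447]
orientation: [-3.141, 0.001, 0.441]
wrist_force: [-0.5, -0.7, -1.4]
opening: 0.0852
grip_force: 0.0
```

Emit:
apply_moves(motion="0 0 0.15 0;0 0 0.3 0;0 0 0.45 0;0 0 0.56 0;0 0 0.56 0")

```text
t: 2.68
position: [0.5468, 0.2138, 0.1582]
orientation: [-3.141, 0.006, 0.437]
wrist_force: [-0.8, 0.3, -0.9]
opening: 0.0853
grip_force: 0.0
```

Emit:
apply_moves(motion="0 0 0 0;0 0 0 0;0 0 0 0;0 0 0 0;0 0 0 0;0 0 0 0;0 0 0 0;0 0 0 0", fingers=1, force=25)

```text
t: 3.35
position: [0.5488, 0.216, 0.1618]
orientation: [-3.141, 0.0, 0.438]
wrist_force: [-4.7, 0.6, 6.5]
opening: 0.0128
grip_force: 26.3
```

Emit:
apply_moves(motion="0.068 -0.072 0 0;0.148 -0.128 0 0;0.238 -0.166 0 0;0.334 -0.185 0 0;0.35 -0.186 0 0;0.35 -0.186 0 0;0.35 -0.186 0 0")

```text
t: 3.93
position: [0.5846, 0.2654, 0.1618]
orientation: [-3.14, -0.001, 0.438]
wrist_force: [-5.9, 13.7, 5.2]
opening: 0.0129
grip_force: 26.5
```

```bash
python3 - <<'E'
from h import *
o=r.observe();print(o['position'],o['wrist_force'])
save('top','top1');save('wrist','w1')
a=cv2.imread('pics/top1.png');w=cv2.imread('pics/w1.png')
f=lambda i,x,y,ww,h:cv2.resize(i[y:y+h,x:x+ww],(400,300),interpolation=cv2.INTER_CUBIC)
cv2.imwrite('pics/c2.png',np.hstack([f(a,160,130,120,90),cv2.resize(w,(400,300))]))
E
```

```text
[0.5846363  0.26535776 0.16178161] [-5.92529278 13.7316056   5.21838981]
```

View pics/c2.png

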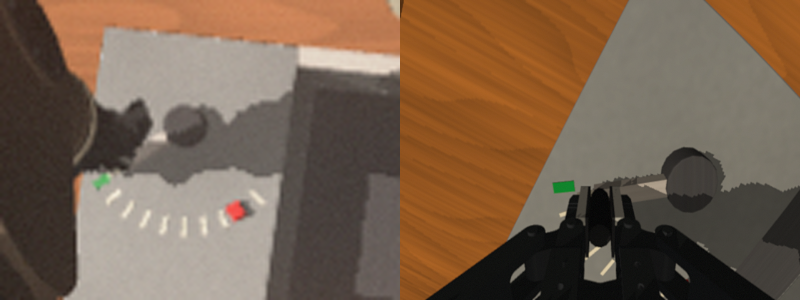

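Emit:
apply_moves(motion="0.02 -0.01 0 0;0.035 -0.02 0 0;0.035 -0.02 0 0;0.035 -0.02 0 0")

```text
t: 4.37
position: [0.5872, 0.2674, 0.1615]
orientation: [3.141, 0.003, 0.438]
wrist_force: [-8.6, -8.2, 10.7]
opening: 0.0127
grip_force: 26.9
```

Emit:
apply_moves(motion="0 0 0 0;0 0 0 0;0 0 0 0;0 0 -0.2 0;0 0 -0.4 0;0 0 -0.65 0;0 0 -0.65 0", fingers=0)

```text
t: 4.95
position: [0.5912, 0.2696, 0.2658]
orientation: [3.141, -0.009, 0.438]
wrist_force: [1.7, 0.6, 0.7]
opening: 0.0854
grip_force: 0.0
```

Emit:
apply_moves(motion="-0.2 0.25 0 0.08;-0.35 0.5 0 0.17;-0.5 0.75 0 0.26;-0.65 0.98 0 0.336;-0.65 0.98 0 0.336;-0.65 0.98 0 0.336")

```text
t: 5.45
position: [0.5621, 0.0911, 0.259]
orientation: [3.141, -0.0, 0.171]
wrist_force: [-0.7, 0.9, 0.3]
opening: 0.0856
grip_force: 0.0
```

```bash
python3 - <<'E'
from h import *
o=r.observe();print(o['position'],o['orientation'],o['joint_pos'])
save('top','top2');save('scene','scene2')
a=cv2.imread('pics/top2.png');s=cv2.imread('pics/scene2.png')
f=lambda i,x,y,ww,h:cv2.resize(i[y:y+h,x:x+ww],(400,300),interpolation=cv2.INTER_CUBIC)
cv2.imwrite('pics/c3.png',np.hstack([f(a,178,150,80,60),f(s,400,180,100,75)]))
E
```

```text
[0.56210829 0.09112636 0.25896583] [ 3.14114957e+00 -3.03632945e-04  1.70713683e-01] [ 1.07748559e-01  3.53572489e-01  1.76899868e+00 -4.96934383e-04
  1.01869063e+00  1.50809183e+00]
```

View pics/c3.png

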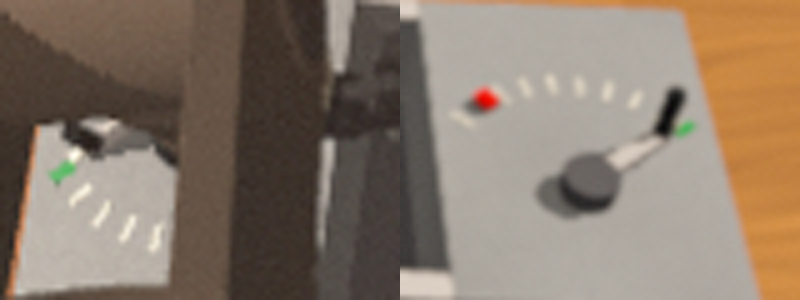

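```bash
python3 - <<'E'
from h import *
np.set_printoptions(precision=4,suppress=True)
s=load('scene2');t=load('top0')
p=atz(s,448,224,.14);k=atz(s,469,203.5,.178);b=atz(s,466.2,212.8,.138);g=atz(s,471.2,212.3,.12);tb=atz(s,421.5,205,.13)
for n,x in(('k',k),('b',b),('g',g),('tab',tb)):
  for q in(p,np.array([.6175,.2015,0])):
    d=x-q;print(n,x,np.hypot(*d[:2]),np.degrees(np.arctan2(d[1],d[0])))
print(p)
E
```

```text
k [0.5845 0.2628 0.178 ] 0.06985859680651471 120.97005652568515
k [0.5845 0.2628 0.178 ] 0.06958381892169949 118.3092492685425
b [0.5833 0.2661 0.138 ] 0.073340068792168 120.44544559277844
b [0.5833 0.2661 0.138 ] 0.07309141436083405 117.91000675205274
g [0.5676 0.2906 0.12  ] 0.10246912444867175 121.06646542687447
g [0.5676 0.2906 0.12  ] 0.10216495337613941 119.25489080449086
tab [0.5376 0.1524 0.13  ] 0.09698806211349204 -148.63777399428614
tab [0.5376 0.1524 0.13  ] 0.0937609690522783 -148.4105110810251
[0.6204 0.2029 0.14  ]
```

Emit:
apply_moves(motion="-0.07 0.24 0 0;-0.15 0.48 0 0;-0.22 0.72 0 0;-0.293 0.944 0 0")

```text
t: 5.88
position: [0.5439, -0.0532, 0.2588]
orientation: [3.142, -0.001, 0.177]
wrist_force: [1.2, 0.4, 0.2]
opening: 0.0854
grip_force: 0.0
```

Emit:
apply_moves(motion="-0.07 0.24 0 0;-0.15 0.48 0 0;-0.22 0.72 0 0;-0.293 0.944 0 0")

```text
t: 6.22
position: [0.5254, -0.2009, 0.2588]
orientation: [3.141, -0.001, 0.176]
wrist_force: [0.1, 0.5, -0.3]
opening: 0.0854
grip_force: 0.0
```

Emit:
apply_moves(motion="-0.07 0.24 0 0;-0.15 0.48 0 0;-0.22 0.72 0 0;-0.293 0.944 0 0;-0.293 0.944 0 0;-0.293 0.944 0 0")

```text
t: 6.72
position: [0.5067, -0.3481, 0.2583]
orientation: [-3.141, -0.0, 0.173]
wrist_force: [0.9, 0.7, -0.5]
opening: 0.0854
grip_force: 0.0
```

```bash
python3 - <<'E'
from h import *
o=r.observe();print(o['position'],o['orientation'])
save('wrist','w2')
E
```

```text
[ 0.50668674 -0.34806514  0.2582759 ] [-3.14144143e+00 -1.58334280e-04  1.73143710e-01]
```

View pics/w2.png

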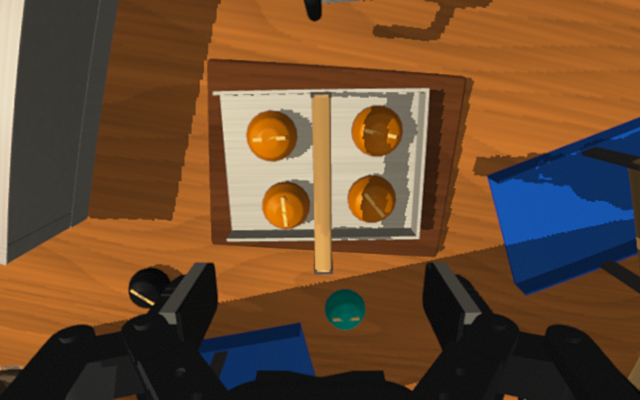

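The wrist view shows the tray aligned, with the bar running from (321,95) to (322,273), four brown rolls on the tray, and the black and turquoise decoys off it.

```bash
python3 - <<'E'
from h import *
np.set_printoptions(precision=4,suppress=True)
w=load('w2');t=load('top0')
for (a,b) in(((321,96),(380.4,176.8)),((322.5,271),(388.6,218.6))):
    print(tri((w,*a),(t,*b)),atz(w,*a,.121),dep(w,a[0],a[1]+(4 if a[1]<200 else -4)))
for u,v,z in((222,94,.05),(428,90,.05),(420,238,.05),(230,240,.05)):print(atz(w,u,v,z))
for u,v in((210,60),(469,79),(437,254),(212,243)):print(atz(w,u,v,.018))
E
```

```text
(array([ 0.575 , -0.3373,  0.1221]), [np.float64(0.0027178604192851508), np.float64(0.0027178604192852588)]) [ 0.5767 -0.3352  0.121 ] [ 0.574  -0.3357  0.1218]
(array([ 0.4357, -0.3613,  0.1156]), [np.float64(9.541908079558737e-05), np.float64(9.541908079563908e-05)]) [ 0.4386 -0.3609  0.121 ] [ 0.4426 -0.3601  0.1218]
[ 0.5622 -0.2459  0.05  ]
[ 0.5984 -0.4309  0.05  ]
[ 0.4552 -0.4604  0.05  ]
[ 0.4192 -0.268   0.05  ]
[ 0.5909 -0.2225  0.018 ]
[ 0.6182 -0.4783  0.018 ]
[ 0.4273 -0.4971  0.018 ]
[ 0.3965 -0.2419  0.018 ]
```

Emit:
apply_moves(motion="0 0.01 0.2 0;0 0.01 0.4 0;0 0.01 0.6 0;0 0.01 0.8 0;0 0.01 0.95 0;0 0.01 1 0;0 0.01 1 0")

```text
t: 7.35
position: [0.5061, -0.3466, 0.1071]
orientation: [-3.139, 0.002, 0.176]
wrist_force: [-0.3, 0.4, 0.2]
opening: 0.0853
grip_force: 0.0
```

Emit:
apply_moves(motion="0 0 0 0;0 0 0 0;0 0 0 0;0 0 0 0;0 0 0 0;0 0 0 0;0 0 0 0;0 0 0 0;0 0 0 0", fingers=1, force=50)

```text
t: 8.1
position: [0.5064, -0.3491, 0.1096]
orientation: [3.141, -0.001, 0.174]
wrist_force: [-1.8, 2.9, 8.4]
opening: 0.0132
grip_force: 49.5
```

Emit:
apply_moves(motion="0 0 -0.03 0;0 0 -0.08 0;0 0 -0.14 0;0 0 -0.2 0;0 0 -0.27 0;0 0 -0.34 0;0 0 -0.4 0;0 0 -0.44 0;0 0 -0.47 0;0 0 -0.47 0")

```text
t: 8.93
position: [0.5065, -0.3491, 0.1804]
orientation: [3.141, -0.001, 0.174]
wrist_force: [0.3, 0.1, -4.9]
opening: 0.013
grip_force: 49.2
```

```bash
python3 - <<'E'
from h import *
save('scene','scene3');save('wrist','w3')
a=cv2.imread('pics/scene3.png');w=cv2.imread('pics/w3.png')
cv2.imwrite('pics/c4.png',np.hstack([cv2.resize(a[130:310,180:420],(400,300)),cv2.resize(w,(400,300))]))
E
```

```text
(no output)
```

View pics/c4.png

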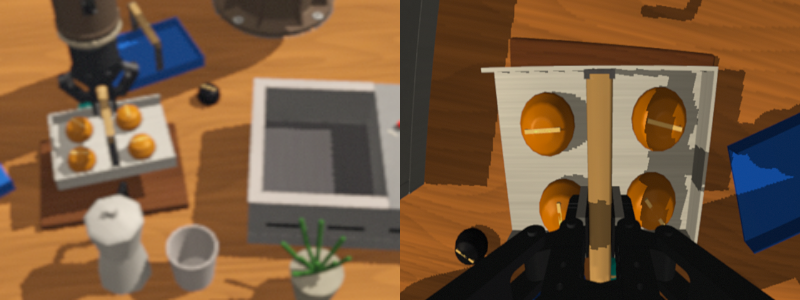

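Emit:
apply_moves(motion="0 0 -0.03 0;0 0 -0.08 0;0 0 -0.14 0;0 0 -0.2 0;0 0 -0.26 0;0 0 -0.31 0;0 0 -0.34 0;0 0 -0.34 0")

```text
t: 9.7
position: [0.5067, -0.3492, 0.2318]
orientation: [3.14, -0.001, 0.174]
wrist_force: [-0.4, -0.1, -4.8]
opening: 0.0131
grip_force: 49.2
```

Emit:
apply_moves(motion="0.01 -0.03 0 0;0.025 -0.08 0 0;0.05 -0.16 0 0;0.08 -0.27 0 0;0.115 -0.39 0 0;0.15 -0.51 0 0;0.187 -0.63 0 0;0.222 -0.75 0 0;0.257 -0.87 0 0;0.29 -0.98 0 0")

```text
t: 10.53
position: [0.5232, -0.1937, 0.2301]
orientation: [-3.141, 0.0, 0.175]
wrist_force: [0.2, -0.2, -3.6]
opening: 0.013
grip_force: 49.2
```

Emit:
apply_moves(motion="0.033 -0.11 0 0;0.068 -0.23 0 0;0.105 -0.35 0 0;0.14 -0.47 0 0;0.175 -0.59 0 0;0.21 -0.71 0 0;0.24 -0.82 0 0;0.265 -0.91 0 0;0.282 -0.965 0 0;0.287 -0.985 0 0")

```text
t: 11.37
position: [0.54, -0.0414, 0.2302]
orientation: [-3.141, 0.0, 0.176]
wrist_force: [0.3, 0.0, -3.4]
opening: 0.0131
grip_force: 49.2
```

Emit:
apply_moves(motion="0 0 0 0.02;0 0 0 0.06;0 0 0 0.11;0 0 0 0.17;0 0 0 0.23;0 0 0 0.29;0 0 0 0.34;0 0 0 0.375;0 0 0 0.394;0 0 0 0.394")

```text
t: 12.2
position: [0.5403, -0.0441, 0.2302]
orientation: [3.142, 0.0, -0.137]
wrist_force: [0.4, -0.8, -4.1]
opening: 0.0131
grip_force: 49.1
```

```bash
python3 - <<'E'
from h import *
save('scene','scene4');save('wrist','w4')
a=cv2.imread('pics/scene4.png');w=cv2.imread('pics/w4.png')
cv2.imwrite('pics/c5.png',np.hstack([cv2.resize(a[100:310,270:550],(400,300)),cv2.resize(w,(400,300))]))
E
```

```text
(no output)
```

View pics/c5.png

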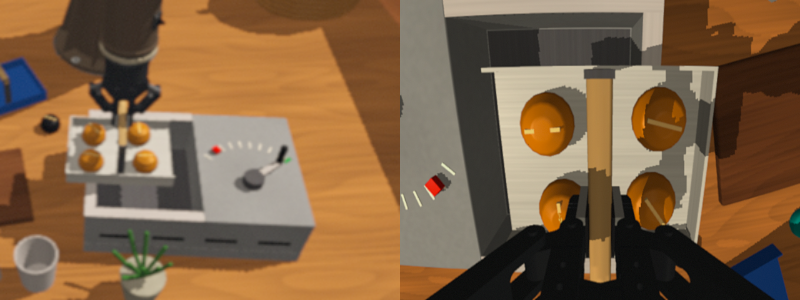

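The tray is level over the well with its rolls on board and the lever at green. The tool can't be tilted through this interface, so I'll hinge the tray's underside on the outer rim and let the bar turn in a light grip.

Emit:
apply_moves(motion="0 0 0.03 0;0 0 0.07 0;0 0 0.105 0;0 0 0.124 0;-0 -0.025 0.138 0;0 -0.054 0.153 0;0 -0.08 0.17 0;0 -0.105 0.186 0;0 -0.105 0.186 0", fingers=1, force=20)

```text
t: 13.05
position: [0.5433, -0.0279, 0.2027]
orientation: [3.141, -0.002, -0.135]
wrist_force: [0.3, -2.9, 9.7]
opening: 0.0132
grip_force: 85.6
```

```bash
cat >> h.py <<'E'
def tilt(fn):
    save('wrist',fn);z=load(fn);o=r.observe()
    from scipy.spatial.transform import Rotation as Ro
    R=Ro.from_euler('xyz',o['orientation']).as_matrix();hsv=cv2.cvtColor(z['p'],cv2.COLOR_RGB2HSV)
    P=[];org=[]
    for v in range(60,260,2):
        for u in range(130,560,2):
            p=dep(z,u,v,0)
            if p is None: continue
            q=R.T@(p-o['position'])
            if abs(q[0])<.085 and abs(q[1])<.13 and .0<q[2]<.2:
                h,s,vv=hsv[v,u]
                if s<70 and vv>110: P.append(q)
                elif 5<h<18 and s>190 and q[2]>.03: org.append(p)
    P=np.array(P);best=None
    rng=np.random.default_rng(0)
    if len(P)<50: print('few',len(P));return
    for _ in range(400):
        a=P[rng.choice(len(P),3,0)];n=np.cross(a[1]-a[0],a[2]-a[0]);l=np.linalg.norm(n)
        if l<1e-6: continue
        n/=l
        if abs(n[0])>.2 or abs(n[2])<.5: continue
        c=(abs((P-a[0])@n)<.003).sum()
        if best is None or c>best[0]: best=(c,n*np.sign(n[2]),a[0])
    c,n,a=best
    print('tray tilt deg',np.degrees(np.arctan2(-n[1],-n[2])) ,'n',n,'inl',c,len(P),'dist bar->plane',n@a, 'orange',len(org),'pos',o['position'],'F',o['wrist_force'])
E
python3 -c "
from h import *
tilt('w5')"
```

```text
tray tilt deg -170.90380917046735 n [0.00170869 0.15809219 0.98742288] inl 6105 6967 dist bar->plane 0.08573440230853113 orange 3162 pos [ 0.54333089 -0.02810011  0.202871  ] F [ 0.053381   -1.80133163 10.51243279]
```

Emit:
apply_moves(motion="0 -0.025 0.018 0;0 -0.049 0.037 0;0 -0.072 0.058 0;0 -0.093 0.079 0;0 -0.114 0.101 0;0 -0.134 0.124 0;0 -0.134 0.124 0")

```text
t: 13.68
position: [0.5465, -0.0076, 0.1842]
orientation: [-3.141, -0.003, -0.135]
wrist_force: [1.6, 4.6, 9.3]
opening: 0.013
grip_force: 151.4
```

```bash
python3 -c "
from h import *
tilt('w6')"
```

```text
tray tilt deg -158.8044104833519 n [-0.01135233  0.3615295   0.93229155] inl 5261 5882 dist bar->plane 0.08482686352351612 orange 2219 pos [ 0.54650423 -0.00762677  0.18439118] F [1.34272742 3.86710972 9.19707823]
```

Emit:
apply_moves(motion="0 -0.02 0.025 0;0 -0.037 0.049 0;0 -0.054 0.075 0;0 -0.07 0.1 0;0 -0.07 0.1 0;0 -0.07 0.1 0;0 -0.07 0.1 0")

```text
t: 14.32
position: [0.5476, 0.0028, 0.1691]
orientation: [-3.141, -0.002, -0.135]
wrist_force: [3.3, 5.7, 3.7]
opening: 0.0144
grip_force: 155.7
```

```bash
python3 -c "
from h import *
tilt('w7')"
```

```text
tray tilt deg -148.9699473451686 n [-0.02292757  0.5153521   0.85667178] inl 5022 5595 dist bar->plane 0.08339804759226378 orange 2858 pos [0.54761335 0.00284176 0.16909824] F [3.04314572 5.94835497 3.45931015]
```

```bash
cat >> h.py <<'E'
def blobs(cam,fn):
    save(cam,fn);z=load(fn);hsv=cv2.cvtColor(z['p'],cv2.COLOR_RGB2HSV)
    m=cv2.inRange(hsv,(5,170,60),(19,255,255))
    dm=np.zeros_like(m)
    W=np.array([.5476,.0106,.03]);wx=np.array([.9908,-.135,0]);wy=np.array([.135,.9908,0])
    Q={}
    for v,u in zip(*np.nonzero(m)):
        p=dep(z,u,v,0)
        if p is None: continue
        q=np.array([(p-W)@wx,(p-W)@wy,p[2]-.03])
        if abs(q[0])<.15 and -.25<q[1]<.13 and q[2]>-.005: dm[v,u]=1;Q[u,v]=q
    dm=cv2.erode(dm,np.ones((2,2)))
    n,l,st,c=cv2.connectedComponentsWithStats(dm)
    for i in range(1,n):
        if st[i,4]>25:
            q=np.array([Q[u,v] for v,u in zip(*np.nonzero(l==i))])
            print(cam,'px',c[i].round(),'n',st[i,4],'well-frame med',np.median(q,0).round(3),'range',q.min(0).round(3),q.max(0).round(3))
E
python3 -c "
from h import *
blobs('wrist','w8');blobs('scene','s8')"
```

```text
wrist px [218. 154.] n 6858 well-frame med [0.037 0.06  0.042] range [0.005 0.021 0.001] [0.064 0.099 0.051]
wrist px [251. 238.] n 2839 well-frame med [-0.021  0.04   0.041] range [-0.069  0.013 -0.   ] [0.008 0.064 0.137]
wrist px [200. 255.] n 2870 well-frame med [-0.034  0.076  0.042] range [-0.083  0.056  0.   ] [-0.016  0.098  0.051]
scene px [391. 219.] n 267 well-frame med [-0.023  0.064  0.039] range [-0.05   0.027  0.01 ] [-0.003  0.094  0.053]
scene px [393. 237.] n 258 well-frame med [0.045 0.066 0.04 ] range [0.014 0.024 0.014] [0.062 0.094 0.051]
```

Emit:
apply_moves(motion="0 0.02 -0.03 0;0 0.05 -0.07 0;0 0.09 -0.12 0;0 0.13 -0.17 0;0 0.18 -0.22 0;0 0.23 -0.27 0;0 0.28 -0.32 0;0 0.32 -0.36 0;0 0.34 -0.38 0;0 0.34 -0.38 0")

```text
t: 15.3
position: [0.54, -0.049, 0.2266]
orientation: [3.142, -0.001, -0.136]
wrist_force: [-0.3, 0.3, -2.2]
opening: 0.0143
grip_force: 143.8
```

```bash
python3 -c "
from h import *
tilt('w9')
blobs('wrist','w10');blobs('scene','s10')
a=cv2.imread('pics/s10.png');w=cv2.imread('pics/w10.png')
cv2.imwrite('pics/c6.png',np.hstack([cv2.resize(a[100:310,270:550],(400,300)),cv2.resize(w,(400,300))]))"
```

```text
tray tilt deg -152.73591086811362 n [0.00904652 0.45807377 0.88886815] inl 5967 6454 dist bar->plane 0.08379223324818444 orange 1367 pos [ 0.53985713 -0.0485095   0.22610508] F [ 0.0028997   0.11074456 -1.40028478]
wrist px [174. 142.] n 4359 well-frame med [0.036 0.059 0.043] range [-0.003  0.025  0.   ] [0.064 0.099 0.051]
wrist px [182. 219.] n 3737 well-frame med [-0.029  0.06   0.043] range [-0.08   0.025  0.   ] [-0.002  0.096  0.052]
scene px [391. 219.] n 263 well-frame med [-0.022  0.062  0.04 ] range [-0.052  0.029  0.016] [0.    0.093 0.054]
scene px [393. 237.] n 287 well-frame med [0.044 0.064 0.041] range [0.016 0.029 0.013] [0.066 0.094 0.052]
```

View pics/c6.png

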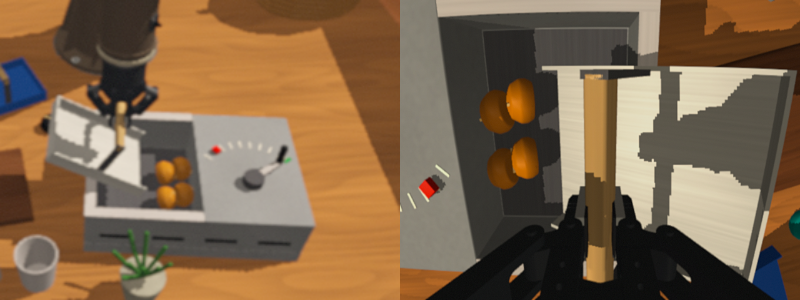

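Emit:
apply_moves(motion="0 0 -0.05 0;0 0 -0.12 0;0 0 -0.2 0;0 0 -0.28 0;0 0 -0.36 0;0 0 -0.4 0;0 0 -0.42 0;0 0 -0.42 0")

```text
t: 16.12
position: [0.5401, -0.048, 0.2896]
orientation: [-3.142, -0.001, -0.135]
wrist_force: [0.4, 0.3, -2.4]
opening: 0.0141
grip_force: 143.8
```

Emit:
apply_moves(motion="0 0.03 0 0;0 0.08 0 0;0 0.16 0 0;-0.01 0.26 0 0;-0.01 0.37 0 0;-0.01 0.48 0 0;-0.01 0.59 0 0;-0.02 0.7 0 0;-0.02 0.79 0 0;-0.02 0.864 0 0")

```text
t: 16.95
position: [0.5187, -0.178, 0.2884]
orientation: [3.142, 0.001, -0.136]
wrist_force: [0.3, 0.2, -2.2]
opening: 0.0138
grip_force: 143.8
```

Emit:
apply_moves(motion="0 0.1 0 -0.02;0 0.2 0 -0.05;0 0.3 0 -0.09;-0.01 0.4 0 -0.13;-0.01 0.5 0 -0.18;-0.01 0.6 0 -0.23;-0.01 0.7 0 -0.28;-0.02 0.78 0 -0.32;-0.02 0.84 0 -0.344;-0.02 0.864 0 -0.344")

```text
t: 17.78
position: [0.4983, -0.3057, 0.2885]
orientation: [3.142, 0.0, 0.135]
wrist_force: [-0.2, 0.0, -2.2]
opening: 0.0142
grip_force: 143.8
```

```bash
python3 -c "
from h import *
tilt('w11')"
```

```text
tray tilt deg -152.25216940821346 n [-0.00377143  0.4655777   0.88499897] inl 6807 7293 dist bar->plane 0.08385116286300318 orange 0 pos [ 0.49837543 -0.30563241  0.28849584] F [ 0.64171822 -0.65737107 -1.89950884]
```

Emit:
apply_moves(motion="0 0 0.05 0;0 0 0.13 0;0 0 0.24 0;0 0 0.37 0;0 0 0.5 0;0 0 0.63 0;0 0 0.75 0;0 0 0.85 0;0 0 0.92 0;0 0 0.943 0")

```text
t: 18.67
position: [0.4981, -0.3031, 0.1454]
orientation: [-3.14, 0.002, 0.135]
wrist_force: [0.2, 1.3, -1.5]
opening: 0.0141
grip_force: 143.4
```

Emit:
apply_moves(motion="0 0 0.015 0;0 0 0.031 0;0 0.054 0.056 0;0 0.108 0.081 0;0 0.16 0.114 0;0 0.212 0.147 0;0 0.248 0.177 0;0 0.283 0.207 0;0 0.316 0.232 0;0 0.349 0.255 0")

```text
t: 19.5
position: [0.5057, -0.3564, 0.1084]
orientation: [-3.141, 0.0, 0.134]
wrist_force: [-0.4, -0.4, -2.2]
opening: 0.0134
grip_force: 21.5
```

```bash
python3 -c "
from h import *
tilt('w12')"
```

```text
tray tilt deg -179.06114306347504 n [-0.0039323   0.01638528  0.99985802] inl 9222 10255 dist bar->plane 0.08549727651414757 orange 2965 pos [ 0.50584276 -0.35702165  0.10824858] F [-1.16477916 -0.73699415 -2.57027969]
```

Emit:
apply_moves(motion="0 0 0.007 0;0 0 0.013 0;0 0 0.013 0;0 0 0.013 0")

```text
t: 19.88
position: [0.5061, -0.3566, 0.1081]
orientation: [3.14, -0.001, 0.135]
wrist_force: [-4.3, -2.4, 9.0]
opening: 0.0135
grip_force: 23.2
```

Emit:
apply_moves(motion="0 0 0 0;0 0 0 0;0 0 0 0;0 0 0 0;0 0 0 0;0 0 0 0;0 0 -0.1 0;0 0 -0.3 0;0 0 -0.5 0;0 0 -0.7 0", fingers=0)

```text
t: 20.72
position: [0.5055, -0.3558, 0.213]
orientation: [-3.141, 0.001, 0.135]
wrist_force: [-0.4, -0.7, -0.2]
opening: 0.0854
grip_force: 0.0
```

Emit:
apply_moves(motion="0 0 -0.2 0;0 0 -0.3 0;0 0 -0.3 0;0 0 -0.3 0")

```text
t: 21.05
position: [0.5061, -0.3562, 0.2578]
orientation: [3.14, -0.001, 0.135]
wrist_force: [0.2, -0.0, -0.2]
opening: 0.0858
grip_force: 0.0
```

```bash
python3 - <<'E'
from h import *
np.set_printoptions(precision=4,suppress=True)
tilt('w13')
z=load('w13');hsv=cv2.cvtColor(z['p'],cv2.COLOR_RGB2HSV)
for nm,lo,hi,sel in(('tray',.02,.06,lambda h,s,v:s<70),('board',.012,.024,lambda h,s,v:s>90 and v<140)):
  P=[]
  for v in range(0,400,2):
    for u in range(0,640,2):
      p=dep(z,u,v,0)
      if p is not None and lo<p[2]<hi and np.hypot(p[0]-.506,p[1]+.36)<.18 and sel(*map(int,hsv[v,u])): P.append(p)
  P=np.array(P);print(nm,len(P),cv2.minAreaRect(P[:,:2].astype(np.float32)),np.median(P[:,2]))
E
```

```text
few 0
tray 6539 ((0.45627376437187195, -0.3627340793609619), (0.2510749399662018, 0.20037929713726044), 7.69355583190918) 0.021519983956109823
board 3758 ((0.4707866311073303, -0.3881211280822754), (0.2777174711227417, 0.310499370098114), 6.046627044677734) 0.017259960130625113
```

Emit:
apply_moves(motion="0.05 -0.2 0 0;0.1 -0.4 0 0;0.16 -0.6 0 0;0.214 -0.804 0 0")

```text
t: 21.43
position: [0.5207, -0.2308, 0.2555]
orientation: [-3.14, 0.002, 0.134]
wrist_force: [-0.3, -0.2, -0.1]
opening: 0.0857
grip_force: 0.0
```

Emit:
apply_moves(motion="0.05 -0.2 0 0;0.1 -0.4 0 0;0.16 -0.6 0 0;0.214 -0.804 0 0")

```text
t: 21.77
position: [0.5363, -0.1068, 0.2556]
orientation: [-3.141, 0.002, 0.134]
wrist_force: [0.9, -0.5, -0.2]
opening: 0.0848
grip_force: 0.0
```

Emit:
apply_moves(motion="0.05 -0.2 0 0;0.1 -0.4 0 0;0.16 -0.6 0 0;0.214 -0.804 0 0")

```text
t: 22.1
position: [0.5519, 0.0169, 0.2556]
orientation: [-3.141, 0.002, 0.135]
wrist_force: [0.2, -1.5, -0.6]
opening: 0.0854
grip_force: 0.0
```

Emit:
apply_moves(motion="0.05 -0.2 0 0;0.1 -0.4 0 0;0.16 -0.6 0 0;0.214 -0.804 0 0")

```text
t: 22.43
position: [0.5676, 0.1407, 0.2555]
orientation: [3.141, 0.002, 0.135]
wrist_force: [0.3, -0.3, 0.2]
opening: 0.0853
grip_force: 0.0
```

Emit:
apply_moves(motion="0.05 -0.2 0 -0.1;0.1 -0.4 0 -0.2;0.16 -0.6 0 -0.3;0.214 -0.804 0 -0.4;0.214 -0.804 0 -0.49;0.214 -0.804 0 -0.49;0.214 -0.804 0 -0.49")

```text
t: 23.02
position: [0.5831, 0.2628, 0.2555]
orientation: [-3.141, 0.003, 0.518]
wrist_force: [-0.7, 0.1, 0.3]
opening: 0.0852
grip_force: 0.0
```

```bash
python3 - <<'E'
from h import *
o=r.observe();print(o['position'],o['orientation'])
save('wrist','w14');save('scene','s14')
blobs('scene','s14')
w=cv2.imread('pics/w14.png');s=cv2.imread('pics/s14.png')
cv2.imwrite('pics/c7.png',np.hstack([cv2.resize(w,(480,300)),cv2.resize(s,(320,300))]))
E
```

```text
[0.58313983 0.26275805 0.25554042] [-3.14143678e+00  2.66718843e-03  5.17861138e-01]
scene px [391. 219.] n 268 well-frame med [-0.022  0.061  0.041] range [-0.049  0.03   0.017] [0.    0.094 0.051]
scene px [393. 237.] n 291 well-frame med [0.044 0.063 0.041] range [0.016 0.027 0.013] [0.064 0.094 0.05 ]
```

Emit:
apply_moves(motion="0 0 0.15 0;0 0 0.3 0;0 0 0.45 0;0 0 0.58 0;0 0 0.63 0;0 0 0.63 0")

```text
t: 23.67
position: [0.583, 0.2619, 0.161]
orientation: [-3.141, 0.003, 0.518]
wrist_force: [0.6, -0.2, 0.0]
opening: 0.0852
grip_force: 0.0
```

Emit:
apply_moves(motion="0 0 0 0;0 0 0 0;0 0 0 0;0 0 0 0;0 0 0 0;0 0 0 0;0 0 0 0;0 0 0 0", fingers=1, force=25)

```text
t: 24.33
position: [0.5832, 0.265, 0.1634]
orientation: [-3.139, -0.001, 0.519]
wrist_force: [-9.1, 14.5, 7.9]
opening: 0.0128
grip_force: 26.1
```

Emit:
apply_moves(motion="-0.097 0.012 0 0;-0.189 0.044 0 0;-0.273 0.094 0 0;-0.344 0.16 0 0;-0.4 0.24 0 0;-0.438 0.33 0 0;-0.454 0.402 0 0;-0.459 0.467 0 0;-0.459 0.467 0 0;-0.459 0.467 0 0")

```text
t: 25.17
position: [0.5577, 0.1671, 0.1625]
orientation: [-3.141, 0.003, 0.519]
wrist_force: [-8.2, -5.8, 2.9]
opening: 0.0132
grip_force: 26.4
```

Emit:
apply_moves(motion="0 0 0 0;0 0 0 0;0 0 0 0;0 0 0 0;0 0 -0.2 0;0 0 -0.4 0;0 0 -0.6 0;0 0 -0.6 0", fingers=0)

```text
t: 25.83
position: [0.5616, 0.1689, 0.2582]
orientation: [3.139, -0.008, 0.52]
wrist_force: [1.7, 0.1, 1.1]
opening: 0.0853
grip_force: 0.0
```

```bash
python3 - <<'E'
from h import *
o=r.observe();print(o['position'],o['orientation'])
save('wrist','w15');save('scene','s15')
w=cv2.imread('pics/w15.png');s=cv2.imread('pics/s15.png')
cv2.imwrite('pics/c8.png',np.hstack([w[:,60:520][:, :],cv2.resize(s[180:255,400:485],(340,400),interpolation=cv2.INTER_CUBIC)]))
E
```

```text
[0.56156174 0.16889596 0.25824769] [ 3.13943901 -0.00761484  0.51973131]
```

View pics/c8.png

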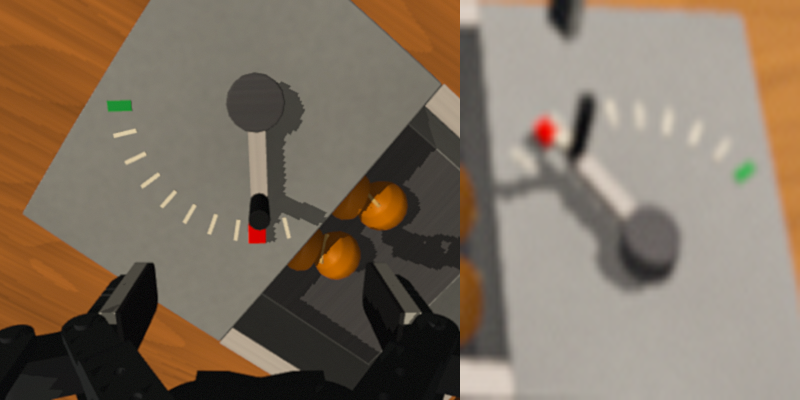

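The wrist view shows the hub at (255,102), the arm along x≈257 and the red tab at (258,235) in the crop. The pointer looks to be on the tab, so I'll check it by numbers, along with the tray from the top view.

```bash
python3 - <<'E'
from h import *
np.set_printoptions(precision=4,suppress=True)
z=load('w15');p=z['p'].astype(int);hsv=cv2.cvtColor(z['p'],cv2.COLOR_RGB2HSV)
m=((p[:,:,0]>150)&(p[:,:,1]<60)&(p[:,:,2]<60));m[:, :300]=0;m[:,340:]=0
v,u=np.nonzero(m);print('tab px',u.min(),u.max(),v.min(),v.max())
tab=atz(z,(u.min()+u.max())/2,(v.min()+v.max())/2,.13)
C=[];
for row in range(135,192,4):
    g=p[row,300:345].mean(1);sat=hsv[row,300:345,1];i=np.nonzero(g>135)[0]
    if len(i)>5: C.append(atz(z,300+(i.min()+i.max())/2,row,.138))
C=np.array(C);d=np.polyfit(C[:,0],C[:,1],1);ang=np.degrees(np.arctan(d[0]))
hub=atz(z,315,102,.14)
f=lambda a,b:np.degrees(np.arctan2(b[1]-a[1],b[0]-a[0]))%360
print('arm fit',ang+180,len(C),'hub',hub,'hub->arm',f(hub,C[-1]),'hub->tab',f(hub,tab),tab,np.hypot(*(tab-hub)[:2]))
print('hub->armpts',[round(f(hub,c),1) for c in C])
print('knobtop',f(hub,atz(z,319,201,.178)))
save('top','top9');t=load('top9')
P=np.array([q for v in range(160,245) for u in range(335,435) if t['p'][v,u].min()>90 and (q:=dep(t,u,v,0)) is not None and .015<q[2]<.06])
print(len(P),cv2.minAreaRect(P[:,:2].astype(np.float32)),np.median(P[:,2]))
F=P[P[:,2]<.03];print(np.linalg.lstsq(np.c_[F[:,:2],np.ones(len(F))],F[:,2],rcond=None)[0])
E
```

```text
tab px 309 325 226 242
arm fit 212.0760095769158 15 hub [0.6183 0.2053 0.14  ] hub->arm 211.84699046206677 hub->tab 210.3733138935312 [0.5331 0.1554 0.13  ] 0.09867451735835743
hub->armpts [np.float64(211.3), np.float64(211.1), np.float64(210.9), np.float64(211.5), np.float64(211.9), np.float64(211.7), np.float64(211.6), np.float64(211.5), np.float64(211.8), np.float64(211.7), np.float64(211.5), np.float64(211.8), np.float64(211.7), np.float64(211.6), np.float64(211.8)]
knobtop 212.3685138571798
2201 ((0.46713724732398987, -0.364373117685318), (0.23057013750076294, 0.2087908834218979), 7.546961784362793) 0.02152047413897984
[ 0.0024 -0.0024  0.0192]
```

```bash
python3 -c "
from bench import r
print(r.hand_in())"
```

```text
the job is handed in; nothing more can be done
None
```

The job is handed in, with no verdict shown. By my measurements all four rolls lie in the well, the empty tray is flat on its board and released, and the lever points about 2° from the middle of the red tab, inside the 4.6° limit. The red tab is within about 1 mm of its start, and I did not re-measure the moka pot, succulent and tin at the end.

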